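Seat a culture dish in the colony counter and clip it

ROBOT

A 7-joint arm with a two-finger parallel gripper is mounted at the origin on the work surface; the furniture and walls round the work are solid. World frame = base frame: x ahead of the robot, y to its left, z up, the work surface at z = 0. Lengths are in m, angles in rad, forces in N, time in s.
With the tool pointing down it reaches from about 0.4 to 0.9 m from the base axis. Payload 5.5 kg.
Tool frame: the origin (TCP) lies midway between the tips of the shut fingers; the grasp point (between the pads) lies behind it (hold_point_z is the z of the grasp point in the tool frame, in m); z points along the fingers, y is the line along which they close (so a half turn about z gives the same grasp; the last joint's range is limited). The gripper opens to 85 mm and grips with 20 to 120 N. Pads are 22 mm wide; open, the fingers measure 114 mm over their backs; the gripper's body (76 mm by 85 mm) begins 54 mm behind the grasp point. The pads swing forward as they close: fully open they stand 13 mm farther back than shut.
Start: joints at [-0.911, 0.501, -0.427, 1.55, 0.221, 1.138, -0.21], TCP at [0.251, 0.6, 0.231] pointing down, gripper open.
Joint ranges: [-2.88, 2.88], [-0.31, 2.03], [-1.54, 1.56], [0.2, 2.42], [-1.41, 4.55], [0.19, 2.02], [-2.57, 2.57]. Speed limits (rad/s): [2.57, 2.57, 3.14, 3.14, 3.14, 3.14, 3.14].

INTERFACE

Orientations are given as a unit quaternion [w, x, y, z].
In Python, from cell import get_state, capture, job_done, hold_point_z gives the robot as it stands.
- The arm moves only by the tool jog_arm, never from a script. Its argument "steps" is a list of rows, each a list of 7 numbers: the opening in per cent of the stroke, from 0 (shut) to 100 (fully open), then the shift along the tool's x, y, z in cm, then the turn, a rotation vector about the tool's x, y, z in degrees. A call has exactly 5 rows; each row is the pose to reach, as a shift and turn from the pose commanded when the call began, along the tool's axes at that moment; what a row does not reach only later rows make up. A row lasts 1/8 s, in which the tool goes at most 62.5 mm and 10.7 degrees, less where a joint would pass 70% of its speed; a pose out of reach is approached as far as the arm can. A call with a gripper value outside its range is refused whole. The fingers move at their own pace and stop on an object; the grip force is fixed at half the most. Time passes only in rows, so rows that repeat a pose let the fingers close, or fill a call up. It gives the time, the measured TCP pose, the force, the opening and the grip force at its end, in the units of the state.
- get_state(): the state, without advancing time (a new reading comes with each control period).
- capture(name): name is "side" or "top"; returns a dict with "pixels" (384x512x3 uint8, blue, green, red), "fov_y" (degrees; the focal length in pixels is half the picture's height over the tangent of half this angle, whatever the lens; pixels are square), "cx", "cy" (the principal point, pixels), "extrinsics" (4x4, takes a point from camera to world coordinates). Camera axes: x right, y down, z forward; pixel columns grow to the right and rows downward; lengths in m; the calibration is good to about 2 mm. A picture is of the moment at which its call begins. There is no depth.
- job_done(): hands the job in; it is judged then, once.
The state is a dict: "time_s": time; "qpos": joint angles; "qvel": joint speeds; "effort": joint torques, N m; "tcp_pos": TCP position; "orientation": TCP orientation; "ft_force": force on the tool from outside, world axes, zero at the start; "torque": the same for the moment, N m; "gripper_width": finger opening in m; "gripper_force": force on a finger pad.
Only numpy, scipy, OpenCV 4.12 (cv2) and the standard library are available. Lean on these libraries where they do the work, as an engineer would, in place of code of your own. Each camera call takes 0.05 s, during which the arm holds its last target. There are 200 camera calls.

TASK

Push the covered culture dish that lies on the deck of the grey colony counter across the deck until it drops into the round recess and sits flat on the bottom, then push the orange clip all the way in so that its tongue reaches over the dish's edge. Use the fingertips only: slide the dish, never lift it off the deck, and leave the clip alone until the dish is down. Do not disturb the pink flask, the counting pen and the spare dish beside the counter.

Things in the scene. Friction and masses are not known exactly. Their poses are not given: they have to be found in the camera images.
- counter: Grey colony counter, a flat block 130 (its x) x 280 (its y) x 28 mm high, fixed to the table, turned by up to 0.45 rad about the vertical from the world axes. Origin: centre of its underside on the table; z up. Its flat top (the deck) is 28 mm above the table. On the deck are only the dish (on the +y half), the recess (centre at y = -40 mm) and the clip with its two rails (towards the -y end).
- well (a point): Centre of the floor of the round recess in the counter's deck: diameter 66 mm, depth 12 mm (floor 16 mm above the table, white with a grid of dark lines, a black ring round the mouth). The mouth is level with the deck, with a 1 mm chamfer.
- dish: The covered culture dish that starts on the deck, pale cream with clear lid, a disc 59 mm in diameter and 15 mm high (the foot, up to 4 mm high, is 54 mm across), about 30 g, loose. Origin: centre of its underside, z up when it lies flat. It starts 80 to 110 mm from the recess's centre. Pushed over the edge it tips in and then drops; seated, its top stands 3 mm above the deck.
- dish_center (a point): Centre of that dish, half-way up (7.5 mm above its underside).
- clip (a joint): Travel of the orange clip, m: 0 to 0.006 at the start (open), 0.026 at its stop (fully in). It slides along the counter's +y, towards the recess, about 1.5 N of friction, no spring, and stays where it is left. Its tongue (22 mm wide) runs 5 to 8 mm above the deck; at 0 the tongue's tip is 47 mm from the recess's centre, at 0.026 it is 21 mm from it, and so passes 2 mm over a seated dish but is blocked by one that is not down.
- clip_tab (a point): Middle of the back face (the face away from the recess) of the clip's upright tab, 22 mm above the deck; it moves with the clip. The tab is 26 mm wide (counter's x), 6 mm thick (counter's y, from this point towards the recess) and reaches from the deck to 32 mm above it; push it here, along the counter's +y. Behind it the deck is free for 24 mm, but for two rails 6 mm high, 16.5 mm either side of the middle.
- pink_flask: Bystander: flask with pink contents and red cap, 42 x 42 x 89 mm, standing on the table beside the counter's +x side. Origin: centre of its underside.
- pen: Bystander: counting pen, black and white, 38 x 182 x 32 mm, lying on the table along the counter's -x side. Origin: underside, middle.
- spare_dish: Bystander: spare covered culture dish, 59 mm in diameter, 15 mm high, on the table beyond the counter's +y end. Origin: centre of its underside.
Things that resemble listed ones, but are neither listed nor needed, are in the scene too. Leave any black or red look-alike of the dish alone.

How it is judged:
By the outcome, as a careful person would: the job done as asked, in the order asked, and still so for the second after the job is handed in, with the robot touching nothing.
It also fails if it takes over 48 s, if anything falls off the work surface, if the arm or the gripper's body presses on something with over 40 N, if the wrist force passes 120 N, or if a joint passes its speed limit or range.

## Working session

There is one attempt and no reset: what is moved stays moved. The work goes in short steps, Python scripts to look and compute and a tool call to move; the robot and the scene stay as the last step left them, time stands still between calls to the robot, and variables do not carry over. Pictures are saved under pics/ and viewed, at most 10 in all, crops included, and the job is handed in when it is done.

Besides the shell and the picture viewer there is one more tool, called as name(argument=value, ...) on one line, values as JSON. jog_arm: Moves the arm, as the interface text tells. Its arguments: {"type":"object","properties":{"steps":{"type":"array","items":{"type":"array","items":{"type":"number"}}}},"required":["steps"]}

```bash
ls; mkdir -p pics
python3 - <<'E'
from cell import *
import cv2,numpy as np
for n in("top","side"):
    c=capture(n);cv2.imwrite(f"pics/{n}0.png",c["pixels"]);print(n,c["fov_y"],c["cx"],c["cy"],np.round(c["extrinsics"],4).tolist())
s=get_state();print(s, hold_point_z)
E
```

```text
pics
top 56.58560931437129 255.4245397725833 195.95665686205 [[-0.0116, -0.9852, 0.1707, 0.4018], [-0.9999, 0.01, -0.0101, 0.0974], [0.0082, -0.1708, -0.9853, 0.8877], [0.0, 0.0, 0.0, 1.0]]
side 48.853049939249686 247.69863610578633 197.84716472993262 [[0.9523, -0.1529, 0.2642, 0.2936], [-0.3053, -0.4796, 0.8227, -0.7251], [0.0009, -0.8641, -0.5034, 0.5735], [0.0, 0.0, 0.0, 1.0]]
{'time_s': 0.1, 'qpos': array([-0.91078268,  0.50176755, -0.42682918,  1.55133821,  0.22078346,
        1.13829751, -0.21029521]), 'qvel': array([-0.00030509,  0.00139118, -0.00094471, -0.0034411 , -0.00130318,
        0.00075873,  0.00037719]), 'effort': array([-1.20613098e-02, -5.70802331e+01, -5.83859995e+00, -2.81748390e+01,
        1.06391375e-02,  5.40975670e-03, -2.85577066e-06]), 'tcp_pos': array([0.25099052, 0.59891128, 0.23035955]), 'orientation': array([-2.17597235e-04,  1.97076329e-01,  9.80387753e-01, -8.52208752e-04]), 'ft_force': array([-0.11468018,  0.88535849, -0.15448936]), 'torque': array([-0.00621668, -0.04141153,  0.04099742]), 'gripper_force': 0.0, 'gripper_width': 0.08536603764794735} -0.0187
```

View pics/top0.png

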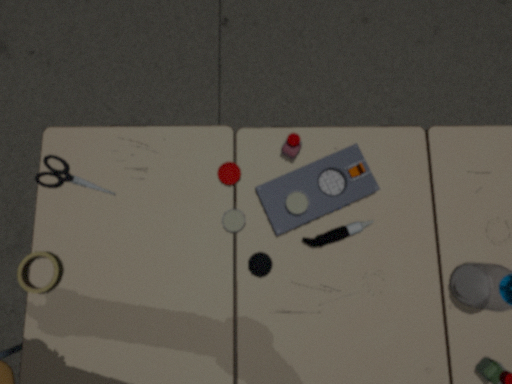

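View pics/side0.png

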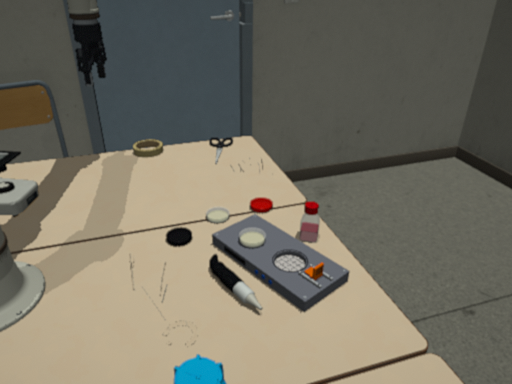

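The top view shows the counter with the dish at about (297,203), the well at (332,182) and the clip at (357,171). The flask is at (291,148), the pen at (338,234) and the spare dish at (234,220). Next I measure these positions.

```bash
cat > h.py <<'E'
import cv2,numpy as np
from cell import *
def ray(c,u,v):
    f=192/np.tan(np.radians(c["fov_y"]/2));E=c["extrinsics"]
    return E[:3,3],E[:3,:3]@np.array([(u-c["cx"])/f,(v-c["cy"])/f,1])
def onz(c,u,v,z):
    o,d=ray(c,u,v);return o+d*(z-o[2])/d[2]
def proj(c,p):
    f=192/np.tan(np.radians(c["fov_y"]/2));E=c["extrinsics"]
    q=E[:3,:3].T@(np.asarray(p)-E[:3,3]);return q[:2]/q[2]*f+[c["cx"],c["cy"]]
def frame(yaw,o):
    return lambda x,y,z:np.array([o[0]+np.cos(yaw)*x-np.sin(yaw)*y,o[1]+np.sin(yaw)*x+np.cos(yaw)*y,z])
E
python3 - <<'E'
from h import *
c=capture("top");im=c["pixels"];hsv=cv2.cvtColor(im,cv2.COLOR_BGR2HSV)
for n,p in dict(deck=(320,205),dish=(297,203),well=(332,182),clip=(355,171)).items(): print(n,hsv[p[1],p[0]])
m=cv2.inRange(hsv,(100,30,40),(135,140,200))
m[:130]=0
m=cv2.morphologyEx(m,cv2.MORPH_OPEN,np.ones((3,3)))
cs,_=cv2.findContours(m,cv2.RETR_EXTERNAL,cv2.CHAIN_APPROX_NONE)
k=max([q for q in cs if cv2.pointPolygonTest(q,(320,205),False)>=0 or cv2.contourArea(q)>1000],key=cv2.contourArea)
P=np.array([onz(c,u,v,.028)[:2] for u,v in k[:,0]],np.float32)
r=cv2.minAreaRect(P);print("rect",r,cv2.boxPoints(r).tolist())
roi=np.zeros_like(m);cv2.fillConvexPoly(roi,cv2.convexHull(k),255)
d=cv2.bitwise_and(cv2.inRange(hsv,(15,20,110),(45,140,255)),roi)
n,l,s,ce=cv2.connectedComponentsWithStats(d)
for i in range(1,n):
    if s[i,4]>20: print("cream",s[i],ce[i],onz(c,*ce[i],.043))
o=cv2.bitwise_and(cv2.inRange(hsv,(3,150,80),(22,255,255)),roi)
n,l,s,ce=cv2.connectedComponentsWithStats(o)
for i in range(1,n):print("or",s[i],ce[i],onz(c,*ce[i],.05))
x=cv2.resize(im[130:250,245:395],None,fx=5,fy=5,interpolation=cv2.INTER_CUBIC)
cv2.imwrite("pics/crop1.png",x)
E
```

```text
deck [109  26  79]
dish [ 30  34 105]
well [100   7 107]
clip [ 16 255 115]Traceback (most recent call last):
  File "<stdin>", line 8, in <module>
ValueError: max() iterable argument is empty
```

```bash
cat > m.py <<'E'
from h import *
c=capture("top");im=c["pixels"];hsv=cv2.cvtColor(im,cv2.COLOR_BGR2HSV)
m=cv2.inRange(hsv,(95,16,30),(130,140,200));m[:135]=0
m=cv2.morphologyEx(m,cv2.MORPH_OPEN,np.ones((3,3)))
cs,_=cv2.findContours(m,cv2.RETR_EXTERNAL,cv2.CHAIN_APPROX_NONE)
cs=[q for q in cs if 240<q[:,0,0].mean()<400]
k=max(cs,key=cv2.contourArea);print(cv2.contourArea(k))
P=np.array([onz(c,u,v,.028)[:2] for u,v in k[:,0]],np.float32)
r=cv2.minAreaRect(P);print("rect",r,cv2.boxPoints(r).round(4).tolist())
roi=np.zeros_like(m);cv2.fillConvexPoly(roi,cv2.convexHull(k),255)
d=cv2.bitwise_and(cv2.inRange(hsv,(20,22,80),(45,140,255)),roi)
n,l,s,ce=cv2.connectedComponentsWithStats(d)
for i in range(1,n):
    if s[i,4]>20: print("cream",s[i],ce[i],onz(c,*ce[i],.043))
o=cv2.bitwise_and(cv2.inRange(hsv,(3,150,60),(22,255,255)),roi)
n,l,s,ce=cv2.connectedComponentsWithStats(o)
for i in range(1,n):print("or",s[i],ce[i],onz(c,*ce[i],.05))
x=cv2.resize(im[130:250,245:395],None,fx=5,fy=5,interpolation=cv2.INTER_CUBIC)
cv2.drawContours(x,[((k-[245,130])*5+2).astype(int)],-1,(0,255,0),1)
cv2.imwrite("pics/crop1.png",x)
E
python3 m.py
```

```text
5246.0
rect ((0.5670776963233948, -0.06313928961753845), (0.13066893815994263, 0.2778141498565674), 22.778705596923828) [[0.4530999958515167, 0.03959999978542328], [0.5605999827384949, -0.21649999916553497], [0.6811000108718872, -0.16590000689029694], [0.5734999775886536, 0.09019999951124191]]
cream [287 193  21  21 333] [296.63063063 202.42342342] [ 0.53145112 -0.00993933  0.043     ]
or [359 163   6   9  25] [361.48 167.08] [ 0.61540486 -0.16909578  0.05      ]
or [349 166  11  11  83] [354.03614458 171.37349398] [ 0.60489352 -0.1503815   0.05      ]
```

View pics/crop1.png

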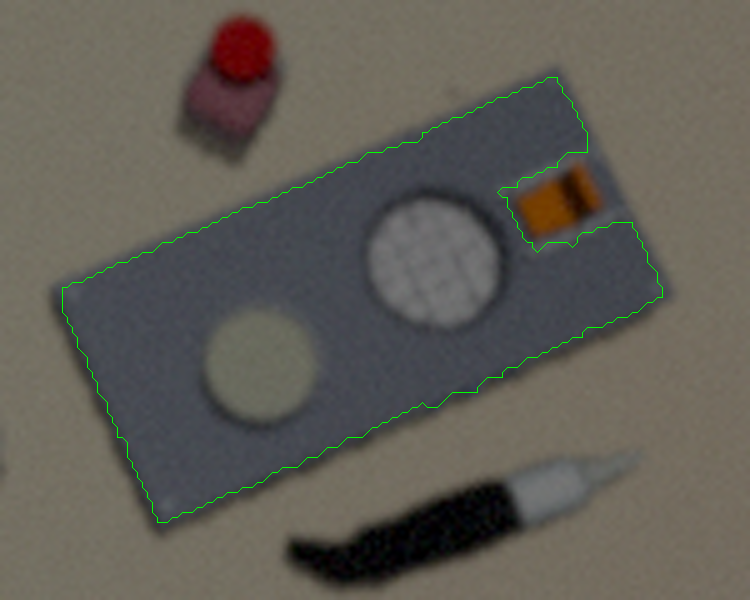

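The crop shows the dish, the well, the clip and the deck outline clearly, so the counter's yaw is about 0.3975 rad and its centre is at (0.567, -0.063). I'll cradle the dish between two part-open fingertips, and move towards it first.

jog_arm(steps=[[35, -3.6, -3.3, 0, 0, 0, 7.5], [35, -7.2, -6.7, 0, 0, 0, 15], [35, -10.8, -10, 0, 0, 0, 22.5], [35, -14.4, -13.4, 0, 0, 0, 30], [35, -18, -16.8, 0, 0, 0, 37.7]])

```text
time_s: 0.82
tcp_pos: [0.3528, 0.3734, 0.2313]
orientation: [0.0, 0.505, 0.863, 0.0]
ft_force: [-0.2, 0.1, -0.1]
gripper_width: 0.03
gripper_force: 0.0
```

```bash
cat > go.py <<'E'
# usage: go.py x y z yaw_of_tool_x_deg : shift (cm, tool axes) and turn from the measured pose
import sys
from h import *
from scipy.spatial.transform import Rotation as R
x,y,z,a=map(float,sys.argv[1:])
s=get_state();q=s["orientation"];r=R.from_quat([*q[1:],q[0]])
a=np.radians(a);T=R.from_matrix(np.array([[np.cos(a),np.sin(a),0],[np.sin(a),-np.cos(a),0],[0,0,-1]]))
print("cm",(r.inv().apply(np.array([x,y,z])-s["tcp_pos"])*100).round(2),"deg",np.degrees((r.inv()*T).as_rotvec()).round(2),"t",s["time_s"],"F",s["ft_force"].round(1),"w",s["gripper_width"],s["tcp_pos"].round(4))
E
python3 go.py .5036 .0392 .13 119.6
python3 - <<'E'
from h import *
c=capture("top")
w=onz(c,331.8,182,.024);print("well~",w)
f=frame(np.radians(22.78),(.567,-.063));print(f(0,-.04,.028),proj(c,f(0,-.04,.028)))
E
```

```text
cm [-36.52  -3.21  10.13] deg [ 0.01 -0.   -0.29] t 0.825 F [-0.2  0.1 -0.1] w 0.029993948258276053 [0.3528 0.3734 0.2313]
well~ [ 0.58467876 -0.10122424  0.024     ]
[ 0.58248775 -0.09987993  0.028     ] [331.65446195 182.53484891]
```

jog_arm(steps=[[35, -6, -0.5, 1.7, 0, 0, 0], [35, -12, -1, 3.4, 0, 0, 0], [35, -18, -1.6, 5, 0, 0, 0], [35, -24, -2.1, 6.7, 0, 0, 0], [35, -30, -2.6, 8.4, 0, 0, 0]])

```text
time_s: 1.5
tcp_pos: [0.4784, 0.0999, 0.1471]
orientation: [0.0, 0.503, 0.864, 0.0]
ft_force: [1.2, 0.8, 0.5]
gripper_width: 0.0301
gripper_force: 0.0
```

```bash
python3 go.py .5036 .0392 .032 119.6
python3 - <<'E'
from h import *
ims=[]
for n,p in(("side",(.53,-.02,.04)),):
    c=capture(n);u,v=proj(c,p).astype(int);im=c["pixels"]
    cv2.imwrite("pics/s1.png",cv2.resize(im[v-90:v+70,u-110:u+100],None,fx=3.5,fy=3.5))
    print(u,v)
E
```

```text
cm [-6.52 -0.82 11.51] deg [0.05 0.01 0.02] t 1.5 F [1.2 0.8 0.5] w 0.0301204739744442 [0.4784 0.0999 0.1471]
252 238
```

View pics/s1.png

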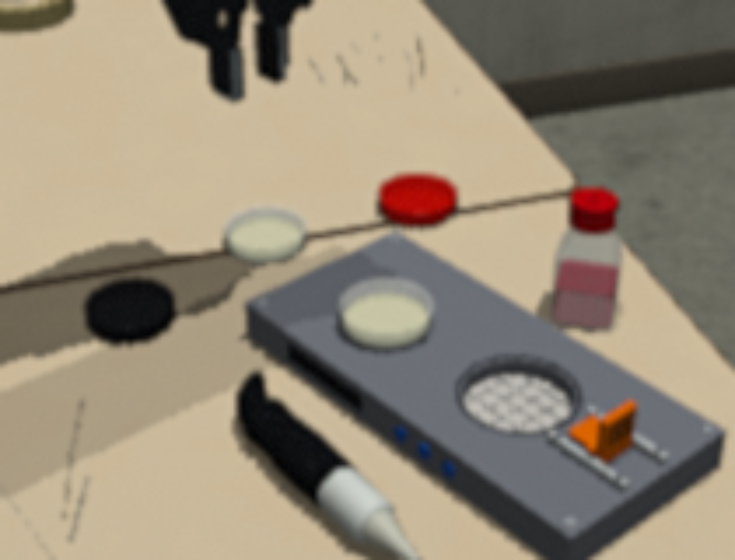

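The side view shows the two part-open fingers behind the dish (crop (385,315)), with the well and the clip ahead and the path clear. I'll go over the start point and then down.

jog_arm(steps=[[35, -3.5, -0.4, 3, 0, 0, 0], [35, -6.5, -0.8, 6, 0, 0, 0], [35, -6.5, -0.8, 9, 0, 0, 0], [35, -6.5, -0.8, 11.5, 0, 0, 0], [35, -6.5, -0.8, 11.5, 0, 0, 0]])

```text
time_s: 2.17
tcp_pos: [0.5009, 0.0411, 0.0307]
orientation: [-0.002, 0.503, 0.864, -0.001]
ft_force: [0.6, 0.2, 0.5]
gripper_width: 0.0297
gripper_force: 0.0
```

```bash
python3 go.py .5653 -.0688 .032 119.6
python3 - <<'E'
from h import *
o=[]
for n in("top","side"):
    c=capture(n);u,v=proj(c,(.53,-.01,.04)).astype(int);im=c["pixels"]
    o.append(cv2.resize(im[v-60:v+60,u-60:u+60],(400,400),interpolation=cv2.INTER_CUBIC))
cv2.imwrite("pics/s2.png",np.hstack(o))
E
```

```text
cm [-12.74   0.18  -0.16] deg [-0.23 -0.11 -0.  ] t 2.175 F [0.6 0.2 0.5] w 0.029666361392850428 [0.5009 0.0411 0.0307]
```

View pics/s2.png

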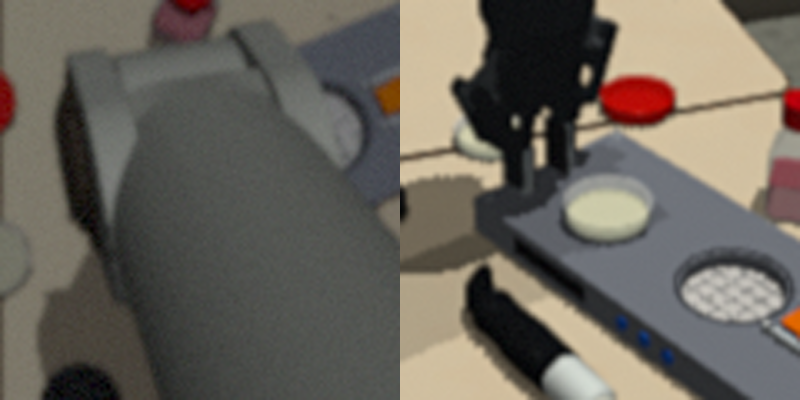

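jog_arm(steps=[[35, -1.2, 0.1, 0, 0, 0, 0], [35, -2.4, 0.2, 0, 0, 0, 0], [35, -3.4, 0.2, 0, 0, 0, 0], [35, -4.4, 0.2, 0, 0, 0, 0], [35, -5.4, 0.2, 0, 0, 0, 0]])

```text
time_s: 2.9
tcp_pos: [0.5314, -0.0058, 0.0324]
orientation: [-0.0, 0.503, 0.864, 0.0]
ft_force: [0.2, 0.5, 0.1]
gripper_width: 0.0302
gripper_force: 0.3
```

```bash
cat > sd.py <<'E'
from h import *
import sys
c=capture("side");im=c["pixels"];hsv=cv2.cvtColor(im,cv2.COLOR_BGR2HSV)
m=cv2.inRange(hsv,(22,25,120),(42,140,255));roi=np.zeros_like(m)
f=frame(np.radians(22.78),(.567,-.063))
cv2.fillConvexPoly(roi,np.array([proj(c,f(a*.064,b*.138,.034)) for a,b in((1,1),(1,-1),(-1,-1),(-1,1))]).astype(int),255)
n,l,s,ce=cv2.connectedComponentsWithStats(m&roi)
for i in range(1,n):
    if s[i,4]>30:
        print(s[i],ce[i],"z.033",onz(c,*ce[i],.033).round(4),"z.022",onz(c,*ce[i],.022).round(4))
E
python3 sd.py;python3 go.py .5653 -.0688 .032 119.6
```

```text
[251 237  25  15 305] [262.77377049 243.96393443] z.033 [ 0.5482 -0.0382  0.033 ] z.022 [ 0.5534 -0.0243  0.022 ]
cm [-6.97 -0.14  0.05] deg [ 0.02  0.07 -0.13] t 2.95 F [ 0.6 -1.3 -0.5] w 0.03009034010103703 [ 0.5322 -0.0074  0.0324]
```

jog_arm(steps=[[35, -1.2, 0, 0, 0, 0, 0], [35, -2.4, 0, 0, 0, 0, 0], [35, -3.6, 0, 0, 0, 0, 0], [35, -4.8, 0, 0, 0, 0, 0], [35, -5.6, 0, 0, 0, 0, 0]])

```text
time_s: 3.58
tcp_pos: [0.5592, -0.0548, 0.0323]
orientation: [0.0, 0.504, 0.864, -0.0]
ft_force: [0.0, 0.7, 0.8]
gripper_width: 0.0296
gripper_force: 0.2
```

```bash
python3 sd.py;python3 go.py .5653 -.0688 .032 119.6
python3 - <<'E'
from h import *
o=[]
for n in("top","side"):
    c=capture(n);u,v=proj(c,(.58,-.09,.03)).astype(int);im=c["pixels"]
    o.append(cv2.resize(im[v-50:v+50,u-50:u+50],(400,400),interpolation=cv2.INTER_CUBIC))
cv2.imwrite("pics/s3.png",np.hstack(o))
E
```

```text
[271 247  26  17 349] [283.39541547 255.13467049] z.033 [ 0.5758 -0.0875  0.033 ] z.022 [ 0.5815 -0.0745  0.022 ]
cm [-1.41 -0.15  0.04] deg [ 0.01  0.06 -0.12] t 3.625 F [ 0.5 -0.7  0.6] w 0.029994790019705276 [ 0.5597 -0.0558  0.0324]
```

View pics/s3.png

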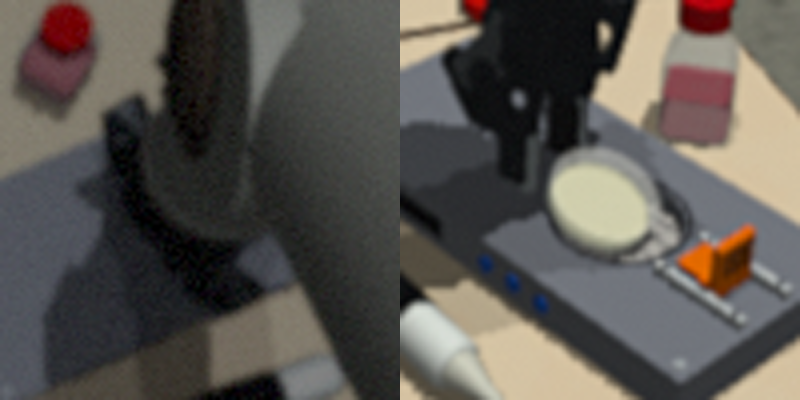

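The side view shows the dish tipped into the mouth at crop (605,205), with its rear edge still on the deck by the fingers. I'll carry on slowly.

jog_arm(steps=[[35, -0.4, 0, 0, 0, 0, 0], [35, -0.8, 0, 0, 0, 0, 0], [35, -1.1, 0, 0, 0, 0, 0], [35, -1.3, 0, 0, 0, 0, 0], [35, -1.3, 0, 0, 0, 0, 0]])

```text
time_s: 4.35
tcp_pos: [0.5652, -0.0653, 0.0323]
orientation: [-0.0, 0.503, 0.864, -0.0]
ft_force: [-0.2, -0.3, -0.0]
gripper_width: 0.0299
gripper_force: 0.1
```

```bash
cat > v.py <<'E'
from h import *
import sys
c=capture("side");u,v=proj(c,(.585,-.11,.03)).astype(int);im=c["pixels"]
cv2.imwrite(sys.argv[1],cv2.resize(im[v-50:v+50,u-60:u+60],(720,600),interpolation=cv2.INTER_CUBIC))
E
python3 sd.py;python3 go.py .5653 -.0688 .032 119.6; python3 v.py pics/s4.png
```

```text
[275 248  25  22 410] [287.37804878 258.83414634] z.033 [ 0.5789 -0.1012  0.033 ] z.022 [ 0.5848 -0.0885  0.022 ]
cm [-0.33 -0.16  0.03] deg [-0.   -0.01 -0.04] t 4.4 F [-1.1 -0.7 -0.5] w 0.029572148854491404 [ 0.5651 -0.0651  0.0323]
```

View pics/s4.png

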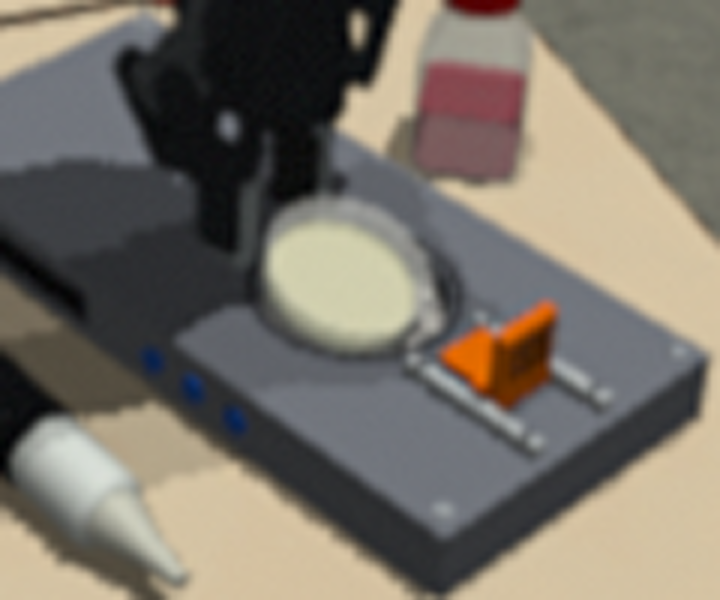

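The dish is tilted, with its front edge down and its rear edge near the mouth. A few more mm are needed.

jog_arm(steps=[[35, -0.2, 0, 0, 0, 0, 0], [35, -0.4, 0, 0, 0, 0, 0], [35, -0.5, 0, 0, 0, 0, 0], [35, -0.6, 0, 0, 0, 0, 0], [35, -0.6, 0, 0, 0, 0, 0]])

```text
time_s: 5.08
tcp_pos: [0.5682, -0.0705, 0.0323]
orientation: [0.0, 0.503, 0.864, -0.0]
ft_force: [0.5, 0.3, -0.4]
gripper_width: 0.0297
gripper_force: 0.0
```

```bash
python3 sd.py;python3 go.py .5653 -.0688 .032 119.6; python3 v.py pics/s5.png
```

```text
[276 254  26  17 344] [288.61046512 262.35755814] z.033 [ 0.577  -0.1125  0.033 ] z.022 [ 0.5828 -0.1     0.022 ]
cm [ 0.27 -0.17  0.03] deg [ 0.   -0.01 -0.04] t 5.125 F [0.3 0.3 0.3] w 0.029761884421651553 [ 0.5681 -0.0703  0.0323]
```

View pics/s5.png

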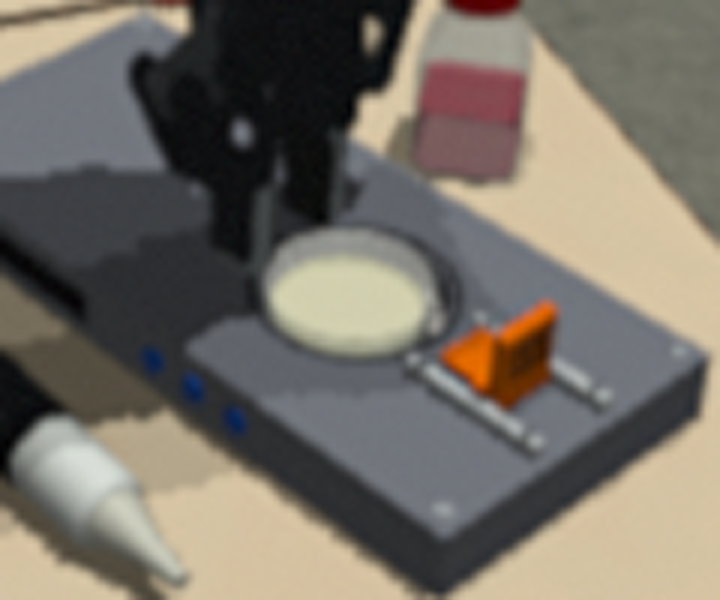

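The dish now lies flat in the recess: its cream centroid at z = 0.022 falls on the well centre (0.583, -0.100). Next I lift, shut the fingers and locate the clip tab.

jog_arm(steps=[[35, 0.5, 0, -1.5, 0, 0, 0], [35, 0.5, 0, -4.5, 0, 0, 0], [10, 0.5, 0, -7, 0, 0, 0], [0, 0.5, 0, -9, 0, 0, 0], [0, 0.5, 0, -10, 0, 0, 0]])

```text
time_s: 5.8
tcp_pos: [0.5665, -0.0656, 0.1345]
orientation: [0.001, 0.503, 0.864, 0.001]
ft_force: [-0.2, -0.2, 0.5]
gripper_width: -0.0002
gripper_force: 0.0
```

```bash
python3 - <<'E'
from h import *
c=capture("side");f=frame(np.radians(22.78),(.567,-.063))
u,v=proj(c,(.585,-.11,.03)).astype(int);yw=np.radians(22.78)
def cf(p): d=p[:2]-[.567,-.063];return (d@[np.cos(yw),np.sin(yw)]*1e3).round(1),(d@[-np.sin(yw),np.cos(yw)]*1e3).round(1)
for (a,b),z in(((530,327),.060),((556,308),.060),((503,338),.060),((512,404),.028),((608,398),.034),((540,443),.034)):
    p=onz(c,u-60+a/6,v-50+b/6,z);print((a,b),cf(p))
E
python3 sd.py; python3 go.py .6219 -.1937 .10 112.8
```

```text
(530, 327) (np.float64(0.5), np.float64(-118.6))
(556, 308) (np.float64(13.9), np.float64(-117.7))
(503, 338) (np.float64(-10.0), np.float64(-116.6))
(512, 404) (np.float64(-1.5), np.float64(-116.3))
(608, 398) (np.float64(18.4), np.float64(-138.5))
(540, 443) (np.float64(-14.1), np.float64(-138.3))
[276 254  26  17 342] [288.6754386  262.32163743] z.033 [ 0.5772 -0.1124  0.033 ] z.022 [ 0.5829 -0.0999  0.022 ]
cm [-13.85  -1.51   3.41] deg [0.14 0.07 6.78] t 5.9 F [-0.5 -0.1  0.2] w -0.00013376662345702316 [ 0.5665 -0.0658  0.1339]
```

jog_arm(steps=[[0, -4, -0.5, 0, 0, 0, 3.4], [0, -8, -1, 0, 0, 0, 6.8], [0, -12, -1.4, 0, 0, 0, 6.8], [0, -13.9, -1.5, 1, 0, 0, 6.8], [0, -13.9, -1.5, 4, 0, 0, 6.8]])

```text
time_s: 6.52
tcp_pos: [0.6223, -0.1961, 0.0922]
orientation: [0.001, 0.555, 0.832, 0.0]
ft_force: [0.4, 0.8, 0.0]
gripper_width: -0.0004
gripper_force: 0.0
```

```bash
python3 go.py .6229 -.1935 .044 112.8
```

```text
cm [0.23 0.14 4.82] deg [ 0.11  0.11 -0.17] t 6.525 F [0.4 0.8 0. ] w -0.00042437622973151 [ 0.6223 -0.1961  0.0922]
```

jog_arm(steps=[[0, 0, 0.1, 2, 0, 0, 0], [0, 0, 0.1, 4, 0, 0, 0], [0, 0, 0.1, 4.8, 0, 0, 0], [0, 0, 0.1, 4.8, 0, 0, 0], [0, 0.5, 0.1, 4.8, 0, 0, 0]])

```text
time_s: 7.15
tcp_pos: [0.621, -0.1898, 0.0453]
orientation: [0.001, 0.554, 0.833, 0.0]
ft_force: [0.8, -0.2, 1.3]
gripper_width: 0.0003
gripper_force: 0.0
```

jog_arm(steps=[[0, 0.5, 0, 0, 0, 0, 0], [0, 1.0, 0, 0, 0, 0, 0], [0, 1.4, 0, 0, 0, 0, 0], [0, 1.8, 0, 0, 0, 0, 0], [0, 2.2, 0, 0, 0, 0, 0]])

```text
time_s: 7.78
tcp_pos: [0.6119, -0.1691, 0.0446]
orientation: [0.0, 0.554, 0.833, 0.0]
ft_force: [0.9, -0.2, 1.1]
gripper_width: 0.0001
gripper_force: 0.8
```

```bash
python3 go.py .5983 -.1381 .044 112.8; python3 v.py pics/s6.png
```

```text
cm [ 3.38 -0.06  0.05] deg [ 0.03  0.03 -0.05] t 7.775 F [ 0.9 -0.2  1.1] w 6.715357740231965e-05 [ 0.6119 -0.1691  0.0446]
```

View pics/s6.png

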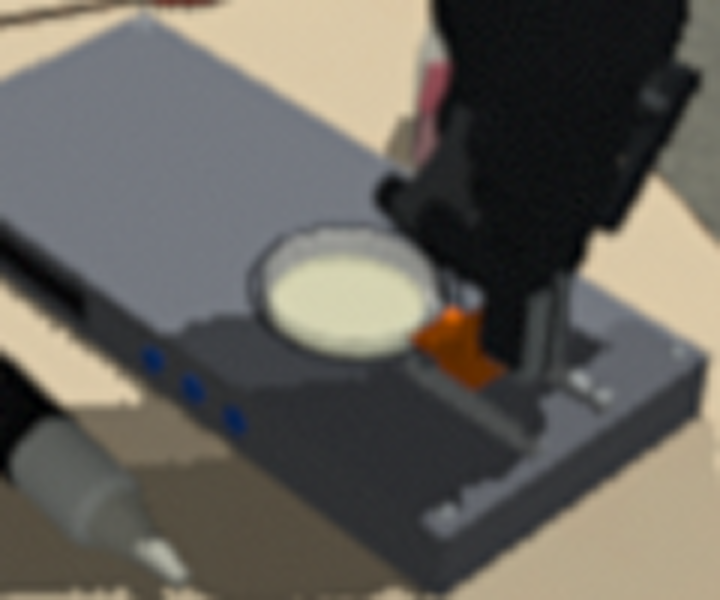

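The side view shows the clip moving: the tongue tip, at crop (420,340), is at the edge of the dish. I continue until the stop shows as a force.

jog_arm(steps=[[0, 0.4, 0, 0, 0, 0, 0], [0, 0.7, 0, 0, 0, 0, 0], [0, 1.0, 0, 0, 0, 0, 0], [0, 1.2, 0, 0, 0, 0, 0], [0, 1.2, 0, 0, 0, 0, 0]])

```text
time_s: 8.45
tcp_pos: [0.6069, -0.1577, 0.0442]
orientation: [-0.0, 0.554, 0.833, -0.0]
ft_force: [1.5, -1.7, 1.1]
gripper_width: 0.0002
gripper_force: 0.5
```

jog_arm(steps=[[0, 0.2, 0, 0, 0, 0, 0], [0, 0.4, 0, 0, 0, 0, 0], [0, 0.6, 0, 0, 0, 0, 0], [0, 0.6, 0, 0, 0, 0, 0], [0, 0.6, 0, 0, 0, 0, 0]])

```text
time_s: 9.07
tcp_pos: [0.6067, -0.1575, 0.0445]
orientation: [0.004, 0.555, 0.832, -0.001]
ft_force: [6.6, -9.7, -7.0]
gripper_width: -0.0003
gripper_force: 6.2
```

jog_arm(steps=[[0, -0.6, 0, 0, 0, 0, 0], [0, -2, 0, 0, 0, 0, 0], [0, -2.4, 0, -3, 0, 0, 0], [0, -2.4, 0, -7, 0, 0, 0], [0, -2.4, 0, -12, 0, 0, 0]])

```text
time_s: 9.7
tcp_pos: [0.6128, -0.1743, 0.1642]
orientation: [-0.002, 0.554, 0.833, -0.0]
ft_force: [0.7, 0.4, -0.2]
gripper_width: -0.0
gripper_force: 0.0
```

jog_arm(steps=[[0, 0, 0, -4, 0, 0, 0], [0, 0, 0, -8, 0, 0, 0], [0, 0, 0, -10, 0, 0, 0], [0, 0, 0, -10, 0, 0, 0], [0, 0, 0, -10, 0, 0, 0]])

```text
time_s: 10.32
tcp_pos: [0.6132, -0.1743, 0.2629]
orientation: [-0.001, 0.554, 0.833, -0.0]
ft_force: [0.2, 0.2, -0.6]
gripper_width: -0.0
gripper_force: 0.0
```

```bash
python3 v.py pics/s7.png; python3 sd.py
```

```text
[276 254  25  17 299] [287.17391304 261.99665552] z.033 [ 0.5747 -0.1105  0.033 ] z.022 [ 0.5804 -0.098   0.022 ]
```

View pics/s7.png

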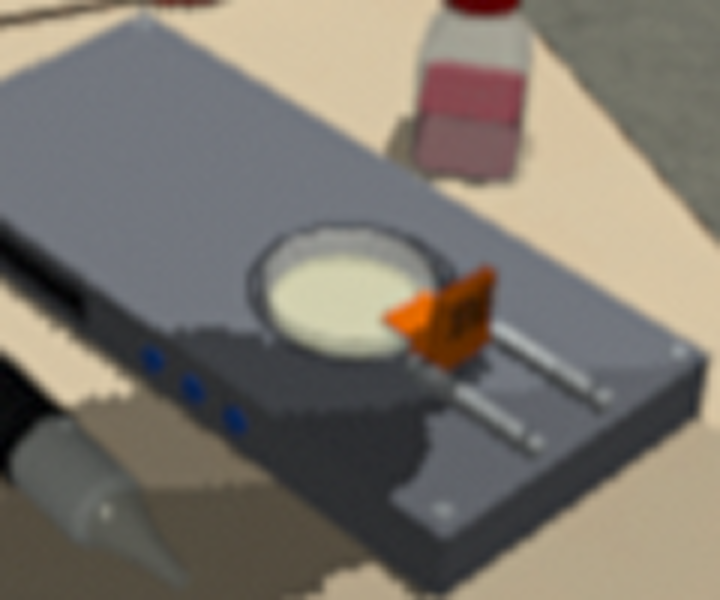

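The clip now reaches over the flat dish, with the tongue tip's edge at crop (385,318) to (432,293). A quick check of the tip's distance from the well centre comes before handing in.

Run:
```python
from h import *
c=capture("side");u,v=proj(c,(.585,-.11,.03)).astype(int);yw=np.radians(22.78)
for (a,b),z in(((385,318),.036),((432,293),.036),((494,268),.06)):
    d=onz(c,u-60+a/6,v-50+b/6,z)[:2]-[.567,-.063];print((d@[-np.sin(yw),np.cos(yw)]*1e3+40).round(1))
```

```text
-26.3
-27.4
-51.2
```

Run:
```python
from h import *
c=capture("side");yw=np.radians(22.78);f=frame(yw,(.567,-.063))
T=capture("top")["pixels"];cv2.imwrite("pics/top9.png",T)
for im in(cv2.imread("pics/side0.png"),c["pixels"]):
    h=cv2.cvtColor(im,cv2.COLOR_BGR2HSV);m=cv2.inRange(h,(3,170,40),(22,255,255));m[:230]=0;m[310:]=0;m[:,:270]=0;m[:,350:]=0
    ys,xs=np.nonzero(m);i=xs.argmin();print("left",xs[i],ys[i],"right",xs.max(),"top",ys.min(),xs[ys.argmin()],"bot",ys.max())
for t in(0,.006,.020,.026):
    print(t,"left tip",proj(c,f(-.011,-.087+t,.036)).round(1),proj(c,f(-.011,-.087+t,.033)).round(1))
for im in(cv2.imread("pics/top0.png"),T):
    h=cv2.cvtColor(im,cv2.COLOR_BGR2HSV);m=cv2.inRange(h,(3,170,40),(22,255,255));m[:150]=0;m[190:]=0;m[:,:320]=0;m[:,380:]=0
    ys,xs=np.nonzero(m);print("top",len(xs),xs.min() if len(xs) else "",xs.max() if len(xs) else "")
```

```text
left 305 270 right 322 top 263 321 bot 279
left 296 264 right 312 top 257 311 bot 272
0 left tip [302.  270.7] [301.9 271.9]
0.006 left tip [299.8 269.1] [299.7 270.3]
0.02 left tip [294.6 265.7] [294.5 266.8]
0.026 left tip [292.4 264.2] [292.4 265.4]
top 120 349 364
top 115 340 354
```

```bash
python3 -c "
from cell import *
print(job_done())"
```

```text
the job is handed in; nothing more can be done
None
```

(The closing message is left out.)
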